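Put the parcel scale back in service

TASK

The parcel scale has just been unpacked: lower its aluminium pan over the two brass locating pins so that it lies flat and fully home on the orange carriage, and let go of it. Then stand the large brass check weight upright in the middle of the pan. Be gentle with the scale, never pushing the sprung carriage down to its stop, and leave the other things on the table where they are.

Things in the scene. Friction and masses are not known exactly. Their poses are not given: they have to be found in the camera images.
- scale: Grey parcel-scale housing, 150 (own x) x 170 (own y) x 45 mm high, fixed to the table. Origin: centre of its underside, z up. On its top is a dark mount (60 x 80 x 6 mm, then 40 x 40 mm up to 22 mm), screwed on by hand: mount, carriage and pins sit up to 6 mm off the housing's centre in x and in y, different each time, not turned, not reported: look or feel for it.
- seat (a point): Point on the housing's axis, 87 mm above its origin: nominal centre of the unloaded orange carriage's top face (true centre up to 6 mm off in x and y, see scale). Axes as scale. The carriage is a bar 36 (x) x 124 (y) x 8 mm; two brass pins, 9 mm diameter, tips chamfered 1 mm, stand 13 mm above its top, 45 mm either side of its true centre along y. It moves only up and down.
- carriage (a joint): How far the scale's carriage is pressed down, in m: 0 unloaded, 0.016 at its stop (past 0.0145 counts as pushed to the stop). A spring of about 1000 N/m: the pan alone presses it about 2.5 mm, pan and large check weight together about 7 mm.
- pan: Aluminium pan, a flat plate 60 (own x) x 130 (own y) x 8 mm, about 0.25 kg, loose. Origin: centre of its underside, z up. Two through holes of 10.5 mm diameter, 1 mm chamfers, at y = -45 and +45 mm; a thin dark 42 mm circle marks the middle of its top. Either way round is right. It starts on the packing block, 30 mm above the table; grip it across its 60 mm width.
- packing: Cardboard packing block under the pan, 40 x 100 x 30 mm, fixed to the table; origin at the centre of its underside, axes as the pan's at the start.
- weight: Large brass check weight, about 0.5 kg: cylinder of 38 mm diameter and 44 mm high with a neck and a round grip knob of 21 mm diameter from 54 to 70 mm above its base. Origin at the centre of its base, z up.
- small_weight: Small steel check weight, 26 mm diameter, 50 mm high with its knob; not needed. Origin at the centre of its base.
- tape: Roll of clear tape lying flat, 90 mm diameter, 48 mm high; leave alone. Origin at the centre of its underside.
- mug: Blue mug, 80 mm diameter, 92 mm high; leave alone. Origin at the centre of its underside.
- parcel: Small cardboard parcel, 90 x 130 x 60 mm; leave alone. Origin at the centre of its underside.
- screwdriver: Red screwdriver, 150 mm long, lying on the table; leave alone. Origin on its underside.
- glue: White glue bottle with blue label, 44 mm diameter, 110 mm high; leave alone. Origin at the centre of its underside.
Mind the look-alikes: they are no part of the job. There is more than one size of the pan; the job needs the middle-sized.

How it is judged:
By the outcome, as a careful person would: the job done as asked, in the order asked, and still so for the second after the job is handed in, with the robot touching nothing.
It also fails if it takes over 67 s, if anything falls off the work surface, if the arm or the gripper's body presses on something with over 40 N, if the wrist force passes 120 N, or if a joint passes its speed limit or range.

ROBOT

A 7-joint arm with a two-finger parallel gripper is mounted at the origin on the work surface. World frame = base frame: x ahead of the robot, y to its left, z up, the work surface at z = 0. Lengths are in m, angles in rad, forces in N, time in s.
With the tool pointing down it reaches from about 0.4 to 0.875 m from the base axis. Payload 19.3 kg.
Tool frame: the origin (TCP) lies midway between the tips of the shut fingers; the grasp point (between the pads) lies 19 mm behind it; z points along the fingers, y is the line along which they close (so a half turn about z gives the same grasp; the last joint's range is limited). The gripper opens to 85 mm and grips with 20 to 120 N. Pads are 22 mm wide; open, the fingers measure 114 mm over their backs; the gripper's body (76 mm by 85 mm) begins 54 mm behind the grasp point. The pads swing forward as they close: fully open they stand 13 mm farther back than shut.
Start: joints at [-1.203, 0.521, -0.036, 1.599, 0.021, 1.021, -0.113], TCP at [0.265, 0.566, 0.231] pointing down, gripper open.
Joint ranges: [-2.91, 2.91], [-0.3, 2.13], [-1.5, 1.42], [0.17, 2.43], [-1.26, 4.41], [0.16, 1.93], [-2.52, 2.52]. Speed limits (rad/s): [1.89, 1.89, 2.39, 2.39, 3.01, 3.01, 3.01].

INTERFACE

Orientations are given as [roll, pitch, yaw] about the fixed x, y, z axes, in that order (R = Rz(yaw) Ry(pitch) Rx(roll)).
In Python, from workcell import * gives the robot as it stands. The module is installed in compiled form; this text tells all that it offers.
- The arm moves only by the tool play_rows, never from a script. Its argument "deltas" is a list of rows, each a list of 7 numbers: the shift along the tool's x, y, z in units of 500 mm (1.0 is 500 mm), then the turn, a rotation vector about the tool's x, y, z in units of 120 degrees (1.0 is 120 degrees), then the closure, from 0 (fully open) to 1 (shut). A call has 1 to 10 rows; each row is the pose to reach, as a shift and turn from the pose commanded when the call began, along the tool's axes at that moment; what a row does not reach only later rows make up. A row lasts 1/10 s, in which the tool goes at most 50 mm and 8.59 degrees, less where a joint would pass 70% of its speed; a pose out of reach is approached as far as the arm can. A call with a number of a shift or a turn outside -1 to 1 is refused whole. A call with a gripper value outside its range is refused whole. The fingers move at their own pace and stop on an object; "newtons" is the grip in N (left out, the last holds). Time passes only in rows, so rows that repeat a pose let the fingers close. It gives the time, the measured TCP pose, the force, the opening and the grip force at its end, in the units of the state.
- observe(): the state, without advancing time (a new reading comes with each control period).
- grab_frame(name): name is "scene" or "top" or "wrist"; returns the picture (420x560x3 uint8, red, green, blue); there is no depth.
- get_calibration(name): a dict with "fovy" (degrees; the focal length in pixels is half the picture's height over the tangent of half this angle, whatever the lens; pixels are square), "cx", "cy" (the principal point, pixels), "xyz" and "rotation" of the camera in the world. Camera axes: x right, y down, z forward; pixel columns grow to the right and rows downward; lengths in m; the calibration is good to about 2 mm. A picture is of the moment at which its call begins: read the wrist's pose just before it. get_calibration takes no time and is no camera call; for the wrist camera it gives the pose at the moment of the call.
- job_done(): hands the job in; it is judged then, once.
The state is a dict: "clock": time; "qpos": joint angles; "qd": joint speeds; "joint_efforts": joint torques, N m; "position": TCP position; "tool_rot": TCP orientation; "force": force on the tool from outside, world axes, zero at the start; "moment": the same for the moment, N m; "grip_width": finger opening in m; "finger_force": force on a finger pad.
Only numpy, scipy, OpenCV 4.12 (cv2) and the standard library are available. Lean on these libraries where they do the work, as an engineer would, in place of code of your own. Each camera call takes 0.05 s, during which the arm holds its last target. There are 200 camera calls.

## Working session

There is one attempt and no reset: what is moved stays moved. The work goes in short steps, Python scripts to look and compute and a tool call to move; the robot and the scene stay as the last step left them, time stands still between calls to the robot, and variables do not carry over. Pictures are saved under pics/ and viewed, at most 10 in all, crops included, and the job is handed in when it is done.

Besides the shell and the picture viewer there is one more tool, called as a command line: name --pt "numbers of a row" for each row, then --argument value for the rest. play_rows: Moves the arm, as the interface text tells. Its arguments: {"type":"object","properties":{"deltas":{"type":"array"},"newtons":{"type":"number"}},"required":["deltas"]}

```bash
mkdir -p pics; python3 - <<'E'
from workcell import *
import cv2,numpy as np
for n in ("scene","top"):
    c=get_calibration(n);print(n,c)
    cv2.imwrite(f"pics/{n}0.png",cv2.cvtColor(grab_frame(n),cv2.COLOR_RGB2BGR))
print(observe())
E
```

```text
scene {'fovy': 47.58773158857858, 'cx': 280.8253680145661, 'cy': 209.68122298639346, 'xyz': array([ 1.10061407, -0.70381081,  0.79247372]), 'rotation': array([-2.23092686, -0.02310847,  0.67666494])}
top {'fovy': 55.71971202342005, 'cx': 284.1051799702785, 'cy': 222.31655010395704, 'xyz': array([0.3659401 , 0.0129934 , 1.30312688]), 'rotation': array([-2.98966306e+00,  1.08097296e-03, -1.57219119e+00])}
{'clock': 0.1, 'qpos': array([-1.20320244,  0.52195301, -0.0363384 ,  1.5999541 ,  0.02119422,
        1.0210768 , -0.112791  ]), 'qd': array([-0.00051148, -0.00133252,  0.00091418, -0.00106618,  0.0014098 ,
       -0.00169565,  0.00056507]), 'joint_efforts': array([ 4.22900586e-03, -9.28484559e+01,  1.98397078e+00, -3.70534587e+01,
        1.81229284e-02,  5.34001272e-03, -8.27866688e-05]), 'position': array([0.26486041, 0.56577433, 0.23078292]), 'tool_rot': array([-3.14058782e+00,  5.92724792e-05,  2.70380335e+00]), 'force': array([-0.31825517,  0.11602805,  0.29660905]), 'moment': array([ 0.00028447,  0.0148705 , -0.008042  ]), 'finger_force': 0.0, 'grip_width': 0.08542709434837271}
```

View pics/top0.png

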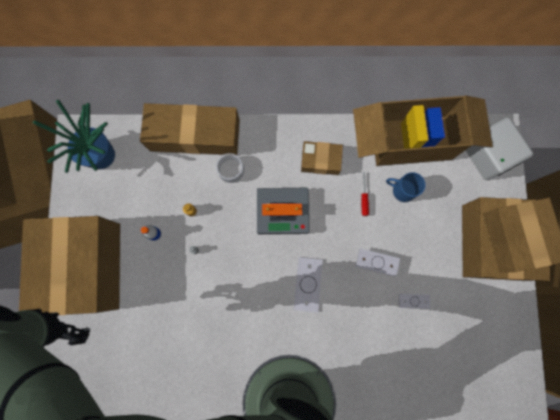

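View pics/scene0.png

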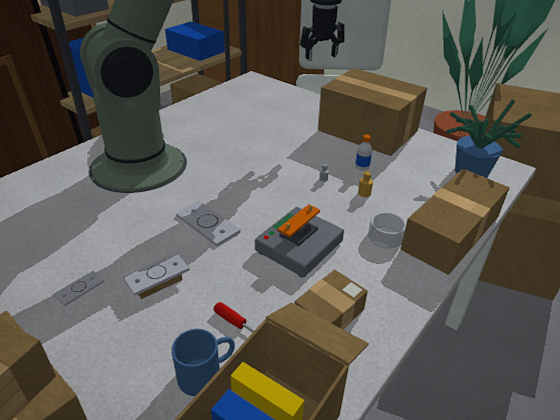

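Candidates for the pan, in top-view pixels: (308,283) large and on the table, (378,262) raised on a block, (415,300) small. For the weight: brass at (190,210), small steel at (196,249). I choose the raised pan and the brass weight, and will check them in one close crop.

```bash
cat > h.py <<'E'
from workcell import *
import cv2,numpy as np
from scipy.spatial.transform import Rotation as R
def ray(cal,uv):
    f=210/np.tan(np.radians(cal["fovy"])/2)
    d=np.array([(uv[0]-cal["cx"])/f,(uv[1]-cal["cy"])/f,1])
    return R.from_euler("xyz",cal["rotation"]).apply(d)
def at(cal,uv,z):
    d=ray(cal,uv);o=np.array(cal["xyz"]);return o+d*(z-o[2])/d[2]
def proj(cal,p):
    f=210/np.tan(np.radians(cal["fovy"])/2)
    q=R.from_euler("xyz",cal["rotation"]).inv().apply(np.array(p)-cal["xyz"])
    return np.array([cal["cx"]+f*q[0]/q[2],cal["cy"]+f*q[1]/q[2]])
def save(im,n): cv2.imwrite(f"pics/{n}.png",cv2.cvtColor(im,cv2.COLOR_RGB2BGR))
def toolmove(p,yaw,st=None):
    """row (units) from the present measured pose to TCP p, pointing down, tool yaw"""
    st=st or observe(); r=R.from_euler("xyz",st["tool_rot"])
    t=R.from_euler("xyz",[np.pi,0,yaw])
    dp=r.inv().apply(np.array(p)-st["position"])/0.5
    rv=np.degrees((r.inv()*t).as_rotvec())/120
    return np.round(np.r_[dp,rv],4)
E
python3 - <<'E'
from h import *
im=cv2.imread("pics/top0.png");
a=cv2.resize(im[245:315,290:440],None,fx=5,fy=5,interpolation=cv2.INTER_CUBIC)
b=cv2.resize(im[180:255,175:325],None,fx=5,fy=5,interpolation=cv2.INTER_CUBIC)
c=np.vstack([a,b]);cv2.imwrite("pics/crop.png",cv2.resize(c,(620,600)))
c=get_calibration("top")
for n,uv,z in [("pan",(378,262),.038),("weight",(190,209),.06),("seat",(283,210),.087),("scale",(283.5,211),.045)]: print(n,at(c,uv,z))
E
```

```text
pan [ 0.43183185 -0.28357881  0.038     ]
weight [0.59961893 0.31351163 0.06      ]
seat [0.59091698 0.01743293 0.087     ]
scale [0.59541348 0.0159806  0.045     ]
```

View pics/crop.png

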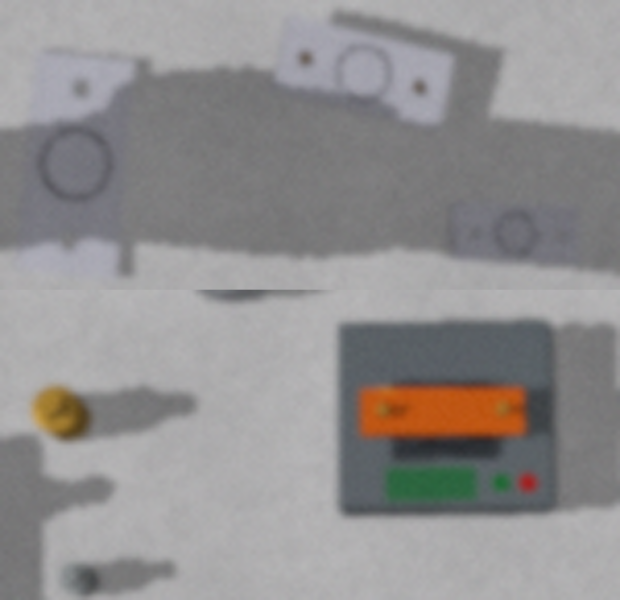

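The crop confirms it: the mid-sized pan is at (378,262), standing on the block, with holes at about (363.8,259.0) and (391.6,266.3). The carriage pins are at about (267.7,208.8) and (296.7,208.6), and the brass weight at (190,209).

```bash
python3 - <<'E'
from h import *
c=get_calibration("top")
h=[at(c,u,.038) for u in((363.8,259),(391.6,266.3))]; p=[at(c,u,.1) for u in((267.7,208.8),(296.7,208.6))]
for q in(h,p):
    d=q[0]-q[1];print((q[0]+q[1])/2,np.linalg.norm(d),np.degrees(np.arctan2(d[1],d[0])))
w=get_calibration("wrist");s=observe();r=R.from_euler("xyz",s["tool_rot"])
print("cam in tool",r.inv().apply(w["xyz"]-s["position"]),(r.inv()*R.from_euler("xyz",w["rotation"])).as_matrix().round(3),w["fovy"])
print(toolmove([.55,.02,.33],np.pi/2))
E
```

```text
[ 0.42979584 -0.28248925  0.038     ] 0.09031501428412239 75.1223840541154
[0.59258566 0.0198454  0.1       ] 0.08931558397286869 90.31026363855285
cam in tool [ 0.06745122 -0.00045087 -0.14130009] [[-0.001 -0.963 -0.268]
 [ 1.    -0.    -0.001]
 [ 0.001 -0.268  0.963]] 67.6241456526148
[-9.793e-01 -7.470e-01 -1.976e-01 -4.000e-04  3.000e-04  5.410e-01]
```

```bash
python3 - <<'E'
from h import *
print(toolmove([.59,.03,.26],np.pi/2))
E
```

```text
[-1.0432e+00 -6.9490e-01 -5.7700e-02 -4.0000e-04  3.0000e-04  5.4100e-01]
```

play_rows --pt "-0.08 -0.05 -0.03 0 0 0.05 0" --pt "-1 -0.7 -0.058 0 0 0.541 0" --pt "-1 -0.7 -0.058 0 0 0.541 0" --pt "-1 -0.7 -0.058 0 0 0.541 0" --pt "-1 -0.7 -0.058 0 0 0.541 0" --pt "-1 -0.7 -0.058 0 0 0.541 0" --pt "-1 -0.7 -0.058 0 0 0.541 0" --pt "-1 -0.7 -0.058 0 0 0.541 0" --pt "-1 -0.7 -0.058 0 0 0.541 0" --pt "-1 -0.7 -0.058 0 0 0.541 0"

```text
clock: 1.1
position: [0.5138, 0.1338, 0.2575]
tool_rot: [-3.141, -0.0, 1.571]
force: [1.1, 1.3, 0.2]
grip_width: 0.0855
finger_force: 0.0
```

```bash
python3 - <<'E'
from h import *
print(observe()["position"],observe()["tool_rot"],toolmove([.59,.03,.26],np.pi/2))
E
```

```text
[0.51381167 0.13380019 0.2575036 ] [-3.14147682e+00 -8.31415943e-06  1.57079674e+00] [-2.076e-01  1.524e-01 -5.000e-03 -1.000e-04 -0.000e+00  0.000e+00]
```

play_rows --pt "-0.2 0.15 -0.005 0 0 0 0" --pt "-0.2 0.15 -0.005 0 0 0 0" --pt "-0.2 0.15 -0.005 0 0 0 0" --pt "-0.2 0.15 -0.005 0 0 0 0" --pt "-0.2 0.15 -0.005 0 0 0 0"

```text
clock: 1.6
position: [0.5881, 0.0354, 0.2595]
tool_rot: [-3.141, 0.0, 1.57]
force: [0.1, 0.2, -0.4]
grip_width: 0.0856
finger_force: 0.0
```

```bash
python3 - <<'E'
from h import *
print(observe()["position"],observe()["qd"].max())
import pickle
w=get_calibration("wrist");im=grab_frame("wrist");save(im,"w1");pickle.dump(w,open("w1.pkl","wb"))
print(w["xyz"],proj(w,[.5926,.0198,.1]))
for y in(.065,-.025): print(proj(w,[.5926,y,.1]))
E
```

```text
[0.58805593 0.03535465 0.25947976] 0.010723247756722013
[0.58863789 0.10278836 0.40076987] [286.99293108 209.34049181]
[287.10653594 163.77162335]
[286.88875937 251.12556091]
```

View pics/w1.png

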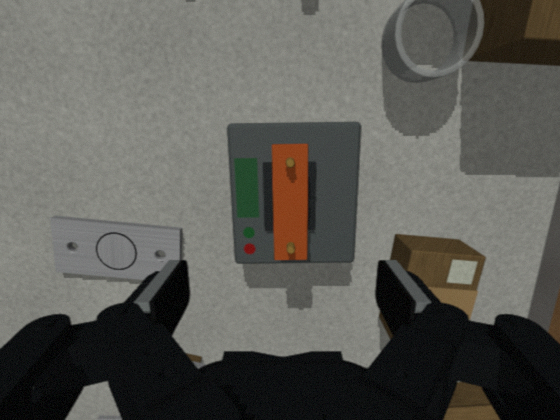

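The wrist picture shows the carriage with its pins at about (290,163) and (291,249). The large pan, not needed, is at lower left. Next I measure the pins and the orange bar.

```bash
python3 - <<'E'
from h import *
import pickle
w=pickle.load(open("w1.pkl","rb"));im=cv2.imread("pics/w1.png")
hsv=cv2.cvtColor(im,cv2.COLOR_BGR2HSV)
o=cv2.inRange(hsv,(3,200,120),(13,255,255))
n,l,s,ce=cv2.connectedComponentsWithStats(o);i=1+s[1:,4].argmax();print(s[i],ce[i])
ys,xs=np.where(l==i)
for y in(150,180,205,230,255):
    x=xs[ys==y];print(y,x.min(),x.max(),at(w,((x.min()+x.max())/2,y),.087)[0],(x.max()-x.min()+1))
print([at(w,((290.5),y),.087)[1] for y in(ys.min()-.5,)])
cr=im[140:266,262:320];cv2.imwrite("pics/pins.png",cv2.resize(np.hstack([cr[:45],cr[85:130][:45] if 0 else im[232:277,262:320]]),None,fx=6.5,fy=6.5,interpolation=cv2.INTER_CUBIC))
E
```

```text
[ 273  145   34  114 2546] [289.85585232 201.61586803]
150 274 305 0.5950969482609544 32
180 274 306 0.5957389745603133 33
205 274 305 0.5953523339857346 32
230 274 305 0.5954768539334135 32
255 277 304 0.5966891648477459 28
[np.float64(0.08221335233487032)]
```

View pics/pins.png

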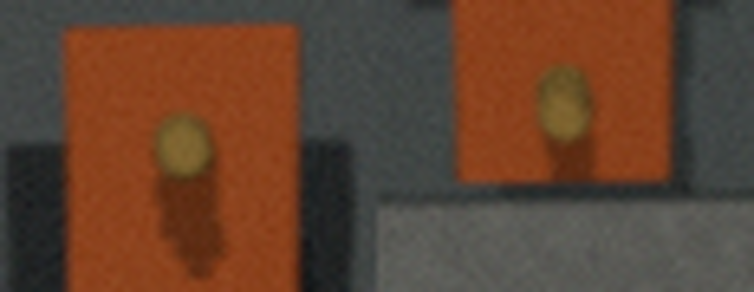

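The close crop shows the pin tips at about (290.3,163) and (290.9,249.3), and the bar's corners at about (272.2,144.6), (308.2,143.9), (274.3,260.5) and (307.4,260).

```bash
python3 - <<'E'
from h import *
import pickle
w=pickle.load(open("w1.pkl","rb"))
for uv,z in [((290.3,162.9),.0995),((290.9,249.3),.0995),((290.3,161.8),.087),((290.9,246.5),.087),((272.2,144.6),.087),((308.2,143.9),.087),((274.3,260.5),.087),((307.4,260),.087)]:
    print(at(w,uv,z)[:2].round(4))
print(toolmove([.45,-.25,.22],np.radians(75.1)))
E
```

```text
[0.5957 0.0658]
[ 0.5967 -0.0232]
[0.5959 0.0653]
[ 0.5971 -0.0252]
[0.5781 0.0821]
[0.6134 0.0828]
[ 0.5791 -0.0415]
[ 0.6151 -0.0409]
[-5.724e-01 -2.758e-01  7.930e-02 -4.000e-04 -1.000e-04  1.243e-01]
```

```bash
python3 - <<'E'
from h import *
print(toolmove([.434,-.269,.205],np.radians(75.1)))
E
```

```text
[-6.104e-01 -3.078e-01  1.094e-01 -4.000e-04 -1.000e-04  1.243e-01]
```

play_rows --pt "-0.09 -0.045 0.0 0 0 0.03 0" --pt "-0.61 -0.308 0.109 0 0 0.124 0" --pt "-0.61 -0.308 0.109 0 0 0.124 0" --pt "-0.61 -0.308 0.109 0 0 0.124 0" --pt "-0.61 -0.308 0.109 0 0 0.124 0" --pt "-0.61 -0.308 0.109 0 0 0.124 0" --pt "-0.61 -0.308 0.109 0 0 0.124 0" --pt "-0.61 -0.308 0.109 0 0 0.124 0" --pt "-0.61 -0.308 0.109 0 0 0.124 0" --pt "-0.61 -0.308 0.109 0 0 0.124 0"

```text
clock: 2.65
position: [0.4351, -0.2679, 0.2056]
tool_rot: [3.141, -0.001, 1.313]
force: [0.1, 0.3, 0.1]
grip_width: 0.0852
finger_force: 0.0
```

```bash
python3 - <<'E'
from h import *
import pickle
print(observe()["position"],observe()["tool_rot"])
w=get_calibration("wrist");im=grab_frame("wrist");save(im,"w2");pickle.dump(w,open("w2.pkl","wb"))
cr=im[120:300,180:380];save(cv2.resize(cr,None,fx=3.3,fy=3.3,interpolation=cv2.INTER_CUBIC),"w2c")
E
```

```text
[ 0.43509279 -0.26785127  0.20560327] [ 3.14134928e+00 -6.65696091e-04  1.31332296e+00]
```

View pics/w2c.png

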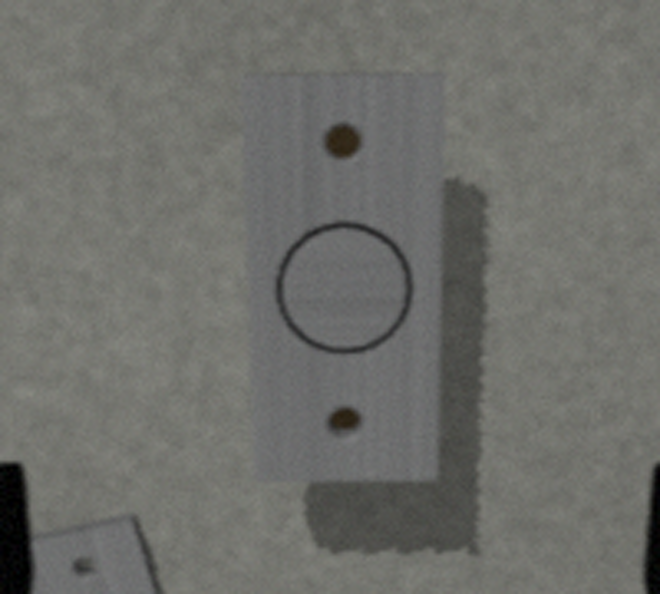

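The crop shows the middle-sized pan with its hole centres at about (283.6,162.4) and (284.2,247.3), and the circle at (284.4,207.3).

```bash
python3 - <<'E'
from h import *
import pickle
w=pickle.load(open("w2.pkl","rb"))
P=[at(w,u,.038) for u in((283.6,162.4),(284.2,247.3),(284.4,207.3))]
d=P[0]-P[1];print(np.array(P).round(4),np.linalg.norm(d),yaw:=np.arctan2(d[1],d[0]),np.degrees(yaw))
c=.5*(P[0]+P[1]);print(c,toolmove([c[0],c[1],.06],yaw),toolmove([c[0],c[1],.010],yaw))
E
```

```text
[[ 0.4443 -0.2391  0.038 ]
 [ 0.4222 -0.3258  0.038 ]
 [ 0.4335 -0.2834  0.038 ]] 0.08940986250247988 1.3208976124451675 75.68185836201518
[ 0.43324359 -0.28245092  0.038     ] [-2.950e-02  3.500e-03  2.913e-01  2.000e-04 -3.000e-04 -3.400e-03] [-2.960e-02  3.500e-03  3.913e-01  2.000e-04 -3.000e-04 -3.400e-03]
```

play_rows --pt "-0.03 0.0035 0.06 0 0 -0.0034 0" --pt "-0.03 0.0035 0.16 0 0 -0.0034 0" --pt "-0.03 0.0035 0.25 0 0 -0.0034 0" --pt "-0.03 0.0035 0.32 0 0 -0.0034 0" --pt "-0.03 0.0035 0.36 0 0 -0.0034 0" --pt "-0.03 0.0035 0.385 0 0 -0.0034 0" --pt "-0.03 0.0035 0.391 0 0 -0.0034 0" --pt "-0.03 0.0035 0.391 0 0 -0.0034 0" --pt "-0.03 0.0035 0.391 0 0 -0.0034 0"

```text
clock: 3.6
position: [0.4328, -0.2845, 0.011]
tool_rot: [3.14, 0.0, 1.319]
force: [0.1, -0.3, 0.5]
grip_width: 0.0855
finger_force: 0.0
```

play_rows --pt "0 0 0 0 0 0 0.15" --pt "0 0 0 0 0 0 0.25" --pt "0 0 0 0 0 0 0.35" --pt "0 0 0 0 0 0 0.45" --pt "0 0 0 0 0 0 0.6" --pt "0 0 0 0 0 0 0.8" --pt "0 0 0 0 0 0 1" --pt "0 0 0 0 0 0 1" --pt "0 0 0 0 0 0 1" --pt "0 0 0 0 0 0 1" --newtons 50

```text
clock: 4.6
position: [0.4325, -0.2845, 0.0108]
tool_rot: [3.141, -0.0, 1.318]
force: [-1.4, 1.7, 14.4]
grip_width: 0.059
finger_force: 50.7
```

play_rows --pt "0 0 -0.01 0 0 0 1" --pt "0 0 -0.04 0 0 0 1" --pt "0 0 -0.1 0 0 0 1" --pt "0 0 -0.17 0 0 0 1" --pt "0 0 -0.24 0 0 0 1" --pt "0 0 -0.3 0 0 0 1" --pt "0 0 -0.33 0 0 0 1" --pt "0 0 -0.34 0 0 0 1" --pt "0 0 -0.34 0 0 0 1"

```text
clock: 5.5
position: [0.4322, -0.2842, 0.1802]
tool_rot: [3.141, -0.0, 1.318]
force: [-0.6, 0.6, -3.3]
grip_width: 0.0594
finger_force: 55.0
```

```bash
python3 - <<'E'
from h import *
import pickle
s=observe();print(s["position"],s["tool_rot"],s["force"],s["moment"])
w=get_calibration("wrist");im=grab_frame("wrist");save(im,"w3");pickle.dump((w,s),open("w3.pkl","wb"))
r=R.from_euler("xyz",s["tool_rot"])
for x in(.045,0,-.045): print(proj(w,s["position"]+r.apply([x,0,-.028])).round(1))
E
```

```text
[ 0.43218978 -0.2842376   0.1802042 ] [ 3.14095324e+00 -9.72608409e-05  1.31829737e+00] [-0.60417547  0.59439002 -3.25819285] [-0.0246451   0.04084545  0.08172243]
[281.2 186.3]
[281.3 295.4]
[281.5 385.4]
```

View pics/w3.png

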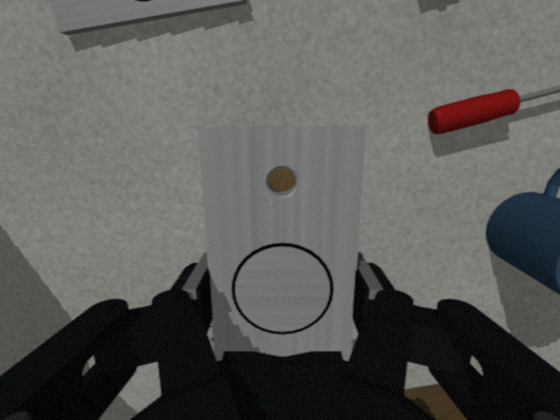

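The pan is gripped, with its front hole at (282,180) and circle centre at (283,287.5). I work out where it sits in the tool frame, then the move to hover above the pins.

```bash
python3 - <<'E'
from h import *
import pickle
from scipy.optimize import least_squares
w,s=pickle.load(open("w3.pkl","rb"));r=R.from_euler("xyz",s["tool_rot"])
def f(p): return np.r_[proj(w,s["position"]+r.apply([p[0]+.045,p[1],p[2]]))-(282,180),proj(w,s["position"]+r.apply([p[0],p[1],p[2]]))-(283,287.5)]
q=least_squares(f,[0,0,-.028],x_scale=.001);print(q.x,q.fun)
w1=pickle.load(open("w1.pkl","rb"))
# hover: pan underside 25 mm above pin tips 
yaw=np.radians(90.5);tx=np.array([np.cos(yaw),np.sin(yaw)])
c=np.array([.5955,.0206])-q.x[0]*tx
z=.108+.025+.008-q.x[2]-.008
print(c,z,toolmove([c[0],c[1],z],yaw))
E
```

```text
[ 0.00178953  0.00047455 -0.0248708 ] [ 4.47616720e-01 -2.44006166e-04 -4.93783926e-01  2.69173013e-04]
[0.59551562 0.01881054] 0.15787080296514674 [ 6.684e-01  1.656e-01  4.330e-02 -2.000e-04 -1.000e-04 -1.248e-01]
```

```bash
python3 - <<'E'
from h import *
print(toolmove([.5955,.0188,.16],np.radians(90.5)),toolmove([.5955,.0188,.1],np.radians(90.5)))
E
```

```text
[ 6.683e-01  1.655e-01  3.900e-02 -2.000e-04 -1.000e-04 -1.248e-01] [ 6.683e-01  1.656e-01  1.590e-01 -2.000e-04 -1.000e-04 -1.248e-01]
```

play_rows --pt "0.05 0.01 0.0 0 0 -0.01 1" --pt "0.13 0.03 0.01 0 0 -0.03 1" --pt "0.22 0.05 0.015 0 0 -0.05 1" --pt "0.31 0.08 0.02 0 0 -0.07 1" --pt "0.4 0.1 0.025 0 0 -0.09 1" --pt "0.49 0.12 0.03 0 0 -0.11 1" --pt "0.57 0.14 0.035 0 0 -0.12 1" --pt "0.63 0.155 0.04 0 0 -0.125 1" --pt "0.66 0.164 0.04 0 0 -0.125 1" --pt "0.669 0.166 0.04 0 0 -0.125 1"

```text
clock: 6.55
position: [0.5961, 0.02, 0.1586]
tool_rot: [-3.14, 0.0, 1.581]
force: [-0.4, -0.1, -3.1]
grip_width: 0.0584
finger_force: 54.9
```

play_rows --pt "0 0 0.02 0 0 0 1" --pt "0 0 0.06 0 0 0 1" --pt "0 0 0.09 0 0 0 1" --pt "0 0 0.11 0 0 0 1" --pt "0 0 0.12 0 0 0 1" --pt "0 0 0.12 0 0 0 1" --pt "0 0 0.12 0 0 0 1"

```text
clock: 7.25
position: [0.5963, 0.0186, 0.1004]
tool_rot: [3.141, 0.0, 1.58]
force: [0.8, 0.2, -1.9]
grip_width: 0.0588
finger_force: 54.9
```

```bash
python3 - <<'E'
from h import *
import pickle
s=observe();print(s["position"],s["tool_rot"],s["force"],s["moment"])
w=get_calibration("wrist");im=grab_frame("wrist");save(im,"w4");pickle.dump((w,s),open("w4.pkl","wb"))
save(cv2.resize(im[130:310,190:390],None,fx=3.3,fy=3.3,interpolation=cv2.INTER_CUBIC),"w4c")
E
```

```text
[0.5963412  0.01855599 0.10040758] [3.14099495e+00 3.82986876e-05 1.57969257e+00] [ 0.75164891  0.24097429 -1.87967604] [ 0.00525156  0.06784322 -0.03776314]
```

View pics/w4c.png

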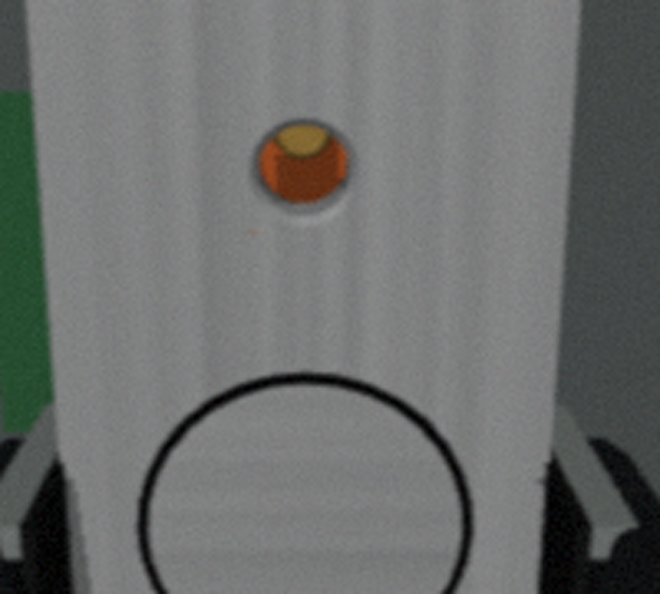

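```bash
python3 - <<'E'
from h import *
import pickle
w,s=pickle.load(open("w4.pkl","rb"));P=s["position"]
r=R.from_euler("xyz",s["tool_rot"])
g=lambda c,z:r.inv().apply(at(w,(190+c[0]/3.3,130+c[1]/3.3),z)-P).round(4)
print("tip low edge",g((302,157),.100),"tip L/R",g((276,140),.1),g((328,140),.1))
for dz in(.0249,.0272): print("hole top",g((303.5,117),P[2]+dz),g((303.5,220),P[2]+dz),g((253,168),P[2]+dz),g((354,168),P[2]+dz),"thru low",g((303.5,204),P[2]+dz-.001),"thru top(bottom face)",g((303.5,121),P[2]+dz-.008),"circle",g((304.5,375),P[2]+dz))
E
```

```text
tip low edge [ 0.0433 -0.0001  0.0004] tip L/R [ 0.0457 -0.0037  0.0004] [0.0457 0.0034 0.0004]
hole top [ 0.0522  0.0001 -0.0249] [ 0.0403  0.0001 -0.0249] [ 0.0464 -0.0056 -0.0249] [ 0.0464  0.0059 -0.0249] thru low [ 0.042   0.0001 -0.0239] thru top(bottom face) [ 0.0506  0.0001 -0.0169] circle [ 0.0212  0.0002 -0.0249]
hole top [ 0.0525  0.0001 -0.0272] [ 0.0408  0.0001 -0.0272] [ 0.0468 -0.0055 -0.0272] [ 0.0468  0.0058 -0.0272] thru low [ 0.0425  0.0001 -0.0262] thru top(bottom face) [ 0.0509  0.0001 -0.0192] circle [ 0.0221  0.0002 -0.0272]
```

The pin tip appears centred in the front hole: about (302,157) at its lower edge, with the hole centre at (303,168). The offset is under 0.5 mm, so I descend.

play_rows --pt "0 0 0.01 0 0 0 1" --pt "0 0 0.022 0 0 0 1" --pt "0 0 0.032 0 0 0 1" --pt "0 0 0.038 0 0 0 1" --pt "0 0 0.043 0 0 0 1" --pt "0 0 0.048 0 0 0 1" --pt "0 0 0.052 0 0 0 1" --pt "0 0 0.052 0 0 0 1"

```text
clock: 8.1
position: [0.596, 0.0187, 0.0738]
tool_rot: [-3.141, 0.0, 1.58]
force: [-0.4, -0.6, -2.1]
grip_width: 0.0586
finger_force: 55.0
```

play_rows --pt "0 0 0.004 0 0 0 1" --pt "0 0 0.008 0 0 0 1" --pt "0 0 0.012 0 0 0 1" --pt "0 0 0.015 0 0 0 1" --pt "0 0 0.017 0 0 0 1" --pt "0 0 0.017 0 0 0 1"

```text
clock: 8.7
position: [0.5961, 0.0187, 0.0654]
tool_rot: [3.142, 0.0, 1.58]
force: [-0.8, 0.4, -0.4]
grip_width: 0.0587
finger_force: 55.2
```

play_rows --pt "0 0 0.002 0 0 0 0.3" --pt "0 0 0.002 0 0 0 0.2" --pt "0 0 0.002 0 0 0 0.1" --pt "0 0 0.002 0 0 0 0" --pt "0 0 0.002 0 0 0 0" --pt "0 0 0.002 0 0 0 0" --newtons 20

```text
clock: 9.3
position: [0.5961, 0.0187, 0.0645]
tool_rot: [3.142, 0.0, 1.58]
force: [0.8, -0.3, -0.1]
grip_width: 0.0853
finger_force: 0.0
```

play_rows --pt "0 0 -0.02 0 0 0 0" --pt "0 0 -0.06 0 0 0 0" --pt "0 0 -0.12 0 0 0 0" --pt "0 0 -0.2 0 0 0 0" --pt "0 0 -0.28 0 0 0 0" --pt "0 0 -0.34 0 0 0 0" --pt "0 0 -0.38 0 0 0 0" --pt "0 0 -0.39 0 0 0 0" --pt "0 0 -0.39 0 0 0 0"

```text
clock: 10.2
position: [0.5962, 0.0188, 0.2603]
tool_rot: [3.14, -0.0, 1.58]
force: [-0.6, -0.1, -1.0]
grip_width: 0.0853
finger_force: 0.0
```

```bash
python3 - <<'E'
from h import *
import pickle
s=observe();print(s["position"],s["tool_rot"],s["force"])
w=get_calibration("wrist");im=grab_frame("wrist");save(im,"w5");pickle.dump((w,s),open("w5.pkl","wb"))
sc=grab_frame("scene");c=get_calibration("scene");u=proj(c,[.596,.02,.08]).astype(int)
t=grab_frame("top");save(t,"t5")
a=cv2.resize(im[120:300,190:390],(400,360),interpolation=cv2.INTER_CUBIC)
b=cv2.resize(sc[u[1]-45:u[1]+45,u[0]-50:u[0]+50],(400,360),interpolation=cv2.INTER_CUBIC)
save(np.hstack([a,b]),"c5")
E
```

```text
[0.59621279 0.01879975 0.26030417] [ 3.14032334e+00 -3.42772636e-04  1.57995269e+00] [-0.56215712 -0.13432484 -1.03972392]
```

View pics/c5.png

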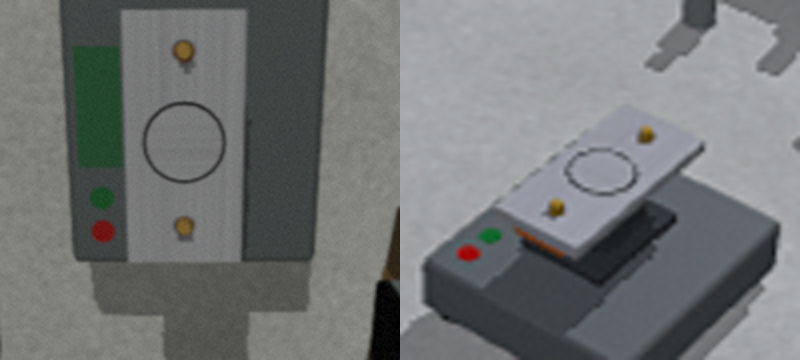

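The pan lies flat with a pin through each hole and its circle is centred. Next I hover by the weight.

```bash
python3 - <<'E'
from h import *
import pickle
w,s=pickle.load(open("w5.pkl","rb"))
for z in(.0925,): print("circle",at(w,(282,191),z),"pins",at(w,(282,145.5),.1),at(w,(282,233),.1))
print(toolmove([.5996,.327,.24],np.radians(90)))
E
```

```text
circle [0.5961341  0.02012786 0.0925    ] pins [0.59576655 0.06556821 0.1       ] [ 0.59648323 -0.02195727  0.1       ]
[ 6.164e-01  1.370e-02  3.680e-02 -7.000e-04  1.000e-04  4.300e-03]
```

play_rows --pt "0.05 -0.005 0.0 0 0 0 0" --pt "0.14 -0.005 0.01 0 0 0 0" --pt "0.24 -0.006 0.02 0 0 0 0" --pt "0.34 -0.006 0.03 0 0 0 0" --pt "0.44 -0.006 0.04 0 0 0 0" --pt "0.53 -0.007 0.04 0 0 0.004 0" --pt "0.59 -0.007 0.04 0 0 0.004 0" --pt "0.615 -0.007 0.04 0 0 0.004 0" --pt "0.616 -0.007 0.04 0 0 0.004 0" --pt "0.616 -0.007 0.04 0 0 0.004 0"

```text
clock: 11.35
position: [0.59, 0.325, 0.239]
tool_rot: [-3.141, 0.001, 1.57]
force: [0.6, -0.4, 0.3]
grip_width: 0.0854
finger_force: 0.0
```

```bash
python3 - <<'E'
from h import *
import pickle
s=observe();print(s["position"],s["tool_rot"],s["force"])
w=get_calibration("wrist");im=grab_frame("wrist");save(im,"w6");pickle.dump((w,s),open("w6.pkl","wb"))
print(proj(w,[.5996,.3135,.07]),proj(w,[.5996,.3135,0]))
E
```

```text
[0.59003476 0.32497146 0.23898551] [-3.14113167e+00  1.31811614e-03  1.57013770e+00] [ 0.59808831 -0.40972806  0.33921272]
[291.70203108 202.7947992 ] [290.14277782 188.7966252 ]
```

View pics/w6.png

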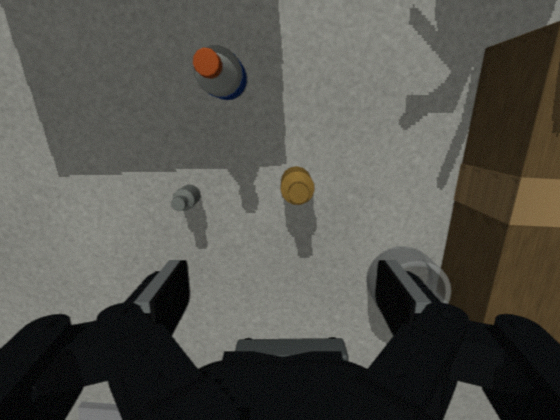

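The brass weight's knob is at about (299,191) and the steel one at (185,197). That was the last picture allowed, so from here I use numbers only.

```bash
python3 - <<'E'
from h import *
import pickle
w,s=pickle.load(open("w6.pkl","rb"));im=cv2.imread("pics/w6.png")
hsv=cv2.cvtColor(im,cv2.COLOR_BGR2HSV);m=cv2.inRange(hsv,(8,110,60),(30,255,255))[150:225,265:330]
n,l,st,ce=cv2.connectedComponentsWithStats(m);i=1+st[1:,4].argmax();print(st[i],ce[i]+(265,150))
obs=np.where(l==i,255,0).astype(np.uint8)
# fit the silhouette of the modelled weight
from scipy.optimize import minimize
t=np.linspace(0,2*np.pi,40)
def sil(p):
    M=np.zeros(obs.shape,np.uint8)
    for rr,z0,z1 in((.019,0,.044),(.0105,.054,.07),(.006,.044,.054)):
        q=np.array([proj(w,[p[0]+rr*np.cos(a),p[1]+rr*np.sin(a),z]) for z in(z0,z1) for a in t])-(265,150)
        cv2.fillConvexPoly(M,cv2.convexHull((q*16).round().astype(np.int32).reshape(-1,1,2)),255,shift=4)
    return M
best=min(((np.sum(cv2.absdiff(sil((x,y)),obs)>0),x,y) for x in np.arange(.592,.612,.0005) for y in np.arange(.305,.325,.0005)))
print(best, at(w,(299,191.5),.07))
x,y=best[1:];print(toolmove([x,y,.12],np.pi/2),toolmove([x,y,.047],np.pi/2))
E
```

```text
[ 16  17  33  38 982] [296.54480652 185.58248473]
(np.int64(150), np.float64(0.6059999999999984), np.float64(0.3245)) [0.60689283 0.32526641 0.07      ]
[ 1.000e-04  3.150e-02  2.386e-01 -1.000e-04  5.000e-04 -6.000e-04] [ 3.000e-04  3.150e-02  3.846e-01 -1.000e-04  5.000e-04 -6.000e-04]
```

play_rows --pt "0 0.031 0.03 0 0 0 0" --pt "0 0.031 0.1 0 0 0 0" --pt "0 0.031 0.19 0 0 0 0" --pt "0 0.031 0.27 0 0 0 0" --pt "0 0.031 0.33 0 0 0 0" --pt "0 0.031 0.365 0 0 0 0" --pt "0 0.031 0.383 0 0 0 0" --pt "0 0.031 0.385 0 0 0 0" --pt "0 0.031 0.385 0 0 0 0"

```text
clock: 12.3
position: [0.6061, 0.3267, 0.0483]
tool_rot: [3.14, -0.001, 1.571]
force: [1.1, -0.3, 0.7]
grip_width: 0.0852
finger_force: 0.0
```

play_rows --pt "0 0 0 0 0 0 0.3" --pt "0 0 0 0 0 0 0.5" --pt "0 0 0 0 0 0 0.6" --pt "0 0 0 0 0 0 0.7" --pt "0 0 0 0 0 0 0.8" --pt "0 0 0 0 0 0 0.9" --pt "0 0 0 0 0 0 1" --pt "0 0 0 0 0 0 1" --pt "0 0 0 0 0 0 1" --pt "0 0 0 0 0 0 1" --newtons 50

```text
clock: 13.3
position: [0.6056, 0.3268, 0.0473]
tool_rot: [3.141, -0.0, 1.572]
force: [1.1, -0.2, 5.6]
grip_width: 0.0192
finger_force: 49.0
```

```bash
python3 - <<'E'
from h import *
s=observe();print(s["position"],s["tool_rot"],s["force"],s["grip_width"])
E
```

```text
[0.60561585 0.32681098 0.04729823] [ 3.14091511e+00 -2.87014694e-04  1.57150042e+00] [ 1.10953228 -0.24747532  5.62522756] 0.019239662159919402
```

play_rows --pt "0 0 -0.01 0 0 0 1" --pt "0 0 -0.04 0 0 0 1" --pt "0 0 -0.1 0 0 0 1" --pt "0 0 -0.17 0 0 0 1" --pt "0 0 -0.24 0 0 0 1" --pt "0 0 -0.29 0 0 0 1" --pt "0 0 -0.31 0 0 0 1" --pt "0 0 -0.31 0 0 0 1"

```text
clock: 14.1
position: [0.6055, 0.3269, 0.2033]
tool_rot: [3.14, -0.001, 1.572]
force: [-0.1, 0.2, -5.4]
grip_width: 0.0192
finger_force: 49.5
```

```bash
python3 - <<'E'
from h import *
s=observe();w=get_calibration("wrist");im=grab_frame("wrist");save(im,"w7")
r=R.from_euler("xyz",s["tool_rot"]);P=s["position"];print(P,s["force"],s["moment"])
hsv=cv2.cvtColor(im,cv2.COLOR_RGB2HSV);m=cv2.inRange(hsv,(8,110,50),(30,255,255))
n,l,st,ce=cv2.connectedComponentsWithStats(m);i=1+st[1:,4].argmax();print(st[i],ce[i])
# body top/bottom rim pixels, predicted for weight on the tool axis, and extents
t=np.linspace(0,2*np.pi,60)
for ox in(-.002,0,.002):
  for z in(.044,0): 
    q=np.array([proj(w,P+r.apply([ox+.019*np.cos(a),.019*np.sin(a),.0473-z])) for a in t]);print(ox,z,q.min(0).round(1),q.max(0).round(1))
ys,xs=np.where(l==i)
for y in range(ys.min(),ys.max(),8): print(y,xs[ys==y].min(),xs[ys==y].max(),end="; ")
print("\n",toolmove([.5961,.0224,.19],np.pi/2))
E
```

```text
[0.60549824 0.3269095  0.20331577] [-0.1303016   0.16856049 -5.36318958] [ 0.03902912  0.01137916 -0.06759698]
[  445    57   115   328 19147] [518.00308142 239.5081736 ]
-0.002 0.044 [244.2 230.2] [319.6 299.3]
-0.002 0 [252.3 206.8] [311.8 262.8]
0 0.044 [244.1 226.3] [319.7 295.8]
0 0 [252.3 203.7] [311.9 260. ]
0.002 0.044 [243.9 222.3] [319.9 292.4]
0.002 0 [252.2 200.6] [311.9 257.2]
57 552 556; 65 551 556; 73 544 556; 81 545 559; 89 533 559; 97 528 559; 105 486 559; 113 483 559; 121 480 559; 129 478 559; 137 486 559; 145 472 559; 153 470 559; 161 468 559; 169 467 559; 177 463 559; 185 462 559; 193 460 559; 201 458 559; 209 458 559; 217 465 559; 225 466 559; 233 455 559; 241 452 559; 249 450 559; 257 449 559; 265 452 559; 273 447 559; 281 446 559; 289 454 559; 297 464 559; 305 467 559; 313 471 559; 321 471 559; 329 471 559; 337 479 559; 345 491 559; 353 505 559; 361 519 559; 369 547 559; 377 546 559; 
 [-6.086e-01 -1.820e-02  2.340e-02 -2.000e-04  0.000e+00  4.000e-04]
```

```bash
python3 - <<'E'
from h import *
im=cv2.imread("pics/w7.png")
hsv=cv2.cvtColor(im,cv2.COLOR_BGR2HSV);m=cv2.inRange(hsv,(8,110,40),(30,255,255));m[:,:225]=0;m[:,340:]=0;m[:180]=0;m[330:]=0
n,l,st,ce=cv2.connectedComponentsWithStats(m);i=1+st[1:,4].argmax();print(st[i],ce[i])
ys,xs=np.where(l==i)
for y in range(ys.min(),ys.max(),6): print(y,xs[ys==y].min(),xs[ys==y].max(),end="; ")
E
```

```text
[ 251  211   64  104 4563] [282.61122069 260.36971291]
211 279 289; 217 265 301; 223 260 307; 229 256 310; 235 255 312; 241 253 313; 247 251 314; 253 262 302; 259 263 302; 265 263 302; 271 262 302; 277 262 303; 283 261 304; 289 260 305; 295 260 305; 301 260 304; 307 265 299; 313 274 289;
```

```bash
python3 - <<'E'
from h import *
import pickle
from scipy.optimize import least_squares
t=np.linspace(0,2*np.pi,48)
def hull(w,base):  # base: function (x,y,z)->world
    M=np.zeros((420,560),np.uint8)
    for rr,z0,z1 in((.019,0,.044),(.0105,.054,.07),(.006,.044,.054)):
        q=np.array([proj(w,base(rr*np.cos(a),rr*np.sin(a),z)) for z in(z0,z1) for a in t])
        cv2.fillConvexPoly(M,cv2.convexHull((q*16).round().astype(np.int32).reshape(-1,1,2)),1,shift=4)
    return M
def mask(f,lo):
    m=cv2.inRange(cv2.cvtColor(cv2.imread(f),cv2.COLOR_BGR2HSV),lo,(30,255,255))//255; return m
w,s=pickle.load(open("w6.pkl","rb"));m=mask("pics/w6.png",(8,110,60));sl=(slice(150,225),slice(265,330))
print("w6",sorted((int((hull(w,lambda a,b,c:np.array([x+a,y+b,c]))[sl]!=m[sl]).sum()),x,y) for x in np.arange(.602,.61,.001) for y in np.arange(.318,.332,.001))[:3])
s=observe();w=get_calibration("wrist");r=R.from_euler("xyz",s["tool_rot"]);P=s["position"]
m=mask("pics/w7.png",(8,110,40));sl=(slice(190,249),slice(235,330))
print("w7",sorted((int((hull(w,lambda a,b,c:P+r.apply([ox+a,oy+b,oz-c]))[sl]!=m[sl]).sum()),ox,oy,oz) for ox in np.arange(-.008,.003,.001) for oy in(-.001,0,.001) for oz in(.0453,.0473,.0493))[:5])
E
```

```text
w6 [(151, np.float64(0.606), np.float64(0.324)), (154, np.float64(0.606), np.float64(0.325)), (154, np.float64(0.607), np.float64(0.324))]
w7 [(91, np.float64(-0.005), 0.001, 0.0493), (94, np.float64(-0.005), 0.001, 0.0473), (100, np.float64(-0.004), 0.001, 0.0453), (103, np.float64(-0.006), 0.001, 0.0493), (104, np.float64(-0.005), 0, 0.0493)]
```

```bash
python3 - <<'E'
from h import *
print(toolmove([.5958,.0241,.17],np.pi/2))
E
```

```text
[-6.052e-01 -1.880e-02  6.340e-02 -2.000e-04  0.000e+00  4.000e-04]
```

play_rows --pt "-0.03 0 0.0 0 0 0 1" --pt "-0.09 -0.002 0.0 0 0 0 1" --pt "-0.17 -0.005 0.0 0 0 0 1" --pt "-0.25 -0.008 0.0 0 0 0 1" --pt "-0.33 -0.01 0.01 0 0 0 1" --pt "-0.41 -0.013 0.02 0 0 0 1" --pt "-0.49 -0.016 0.03 0 0 0 1" --pt "-0.55 -0.018 0.04 0 0 0 1" --pt "-0.59 -0.019 0.05 0 0 0 1" --pt "-0.605 -0.019 0.06 0 0 0 1"

```text
clock: 15.15
position: [0.595, 0.0211, 0.1706]
tool_rot: [-3.14, 0.001, 1.568]
force: [0.3, 0.5, -5.1]
grip_width: 0.019
finger_force: 49.5
```

```bash
python3 - <<'E'
from h import *
s=observe();print(s["position"],s["force"],toolmove([.5958,.0241,.14],np.pi/2))
E
```

```text
[0.5949508  0.02108463 0.17062199] [ 0.29725183  0.54401835 -5.10162792] [ 0.0061  0.0018  0.0612 -0.001   0.0006 -0.0012]
```

play_rows --pt "0.004 0.001 0.01 0 0 0 1" --pt "0.004 0.001 0.025 0 0 0 1" --pt "0.004 0.001 0.04 0 0 0 1" --pt "0.004 0.001 0.05 0 0 0 1" --pt "0.004 0.001 0.054 0 0 0 1" --pt "0.004 0.001 0.056 0 0 0 1" --pt "0.004 0.001 0.056 0 0 0 1"

```text
clock: 15.85
position: [0.5966, 0.0263, 0.144]
tool_rot: [3.141, 0.0, 1.572]
force: [-0.7, 0.4, -4.9]
grip_width: 0.0188
finger_force: 49.4
```

play_rows --pt "-0.002 -0.001 0.0 0 0 0 1" --pt "-0.004 -0.001 0.002 0 0 0 1" --pt "-0.004 -0.001 0.005 0 0 0 1" --pt "-0.004 -0.001 0.008 0 0 0 1" --pt "-0.004 -0.001 0.011 0 0 0 1" --pt "-0.004 -0.001 0.013 0 0 0 1" --pt "-0.004 -0.001 0.014 0 0 0 1" --pt "-0.004 -0.001 0.014 0 0 0 1"

```text
clock: 16.65
position: [0.5961, 0.0242, 0.137]
tool_rot: [3.141, 0.0, 1.572]
force: [-1.0, -0.4, -1.7]
grip_width: 0.0188
finger_force: 49.7
```

play_rows --pt "0 0 0.002 0 0 0 1" --pt "0 0 0.003 0 0 0 1" --pt "0 0 0.003 0 0 0 1" --pt "0 0 0.003 0 0 0 1"

```text
clock: 17.05
position: [0.5961, 0.0242, 0.1356]
tool_rot: [3.141, -0.0, 1.571]
force: [-0.5, -0.2, -1.2]
grip_width: 0.0191
finger_force: 49.9
```

play_rows --pt "0 0 0 0 0 0 0.75" --pt "0 0 0 0 0 0 0.65" --pt "0 0 0 0 0 0 0.5" --pt "0 0 0 0 0 0 0.3" --pt "0 0 0 0 0 0 0.1" --pt "0 0 0 0 0 0 0" --pt "0 0 0 0 0 0 0" --pt "0 0 0 0 0 0 0" --newtons 20

```text
clock: 17.85
position: [0.596, 0.0242, 0.1355]
tool_rot: [3.142, -0.0, 1.572]
force: [-0.0, -0.0, -0.5]
grip_width: 0.0854
finger_force: 0.0
```

play_rows --pt "0 0 -0.01 0 0 0 0" --pt "0 0 -0.04 0 0 0 0" --pt "0 0 -0.09 0 0 0 0" --pt "0 0 -0.15 0 0 0 0" --pt "0 0 -0.21 0 0 0 0" --pt "0 0 -0.25 0 0 0 0" --pt "0 0 -0.27 0 0 0 0" --pt "0 0 -0.27 0 0 0 0"

```text
clock: 18.65
position: [0.5964, 0.0242, 0.2721]
tool_rot: [3.139, -0.001, 1.571]
force: [0.2, -0.3, -0.1]
grip_width: 0.0855
finger_force: 0.0
```

```bash
python3 - <<'E'
from h import *
s=observe();w=get_calibration("wrist");im=grab_frame("wrist");save(im,"w8");print(s["position"])
m=cv2.inRange(cv2.cvtColor(im,cv2.COLOR_RGB2HSV),(8,110,40),(30,255,255))//255
t=np.linspace(0,2*np.pi,40);zb=.088
def sil(x,y):
    M=np.zeros((420,560),np.uint8)
    for rr,z0,z1 in((.019,0,.044),(.0105,.054,.07),(.006,.044,.054)):
        q=np.array([proj(w,[x+rr*np.cos(a),y+rr*np.sin(a),zb+z]) for z in(z0,z1) for a in t])
        cv2.fillConvexPoly(M,cv2.convexHull((q*16).round().astype(np.int32).reshape(-1,1,2)),1,shift=4)
    return M
u,v=proj(w,[.596,.021,.11]).astype(int);sl=(slice(v-35,v+35),slice(u-45,u+45));print(u,v)
print(sorted((int((sil(x,y)[sl]!=m[sl]).sum()),round(x,4),round(y,4)) for x in np.arange(.588,.605,.001) for y in np.arange(.01,.033,.001))[:3],m[sl].sum())
for yy in(.066,-.0235):
    a,b=proj(w,[.596,yy,.095]).astype(int);k=m[b-12:b+13,a-12:a+13];ys,xs=np.where(k);print("pin",k.sum(),at(w,(xs.mean()+a-12,ys.mean()+b-12),.092)[:2] if len(xs) else 0)
E
```

```text
[0.59643407 0.02422435 0.27205733]
281 196
[(189, np.float64(0.596), np.float64(0.022)), (191, np.float64(0.597), np.float64(0.022)), (193, np.float64(0.596), np.float64(0.021))] 1432
pin 65 [0.59521168 0.06569884]
pin 48 [ 0.59612989 -0.02283249]
```

```bash
python3 -c "
from workcell import *
print(job_done())"
```

```text
the job is handed in; nothing more can be done
None
```

The job is handed in: the pan is on both pins and lay flat in the last pictures. The large brass check weight stands released in the middle of the pan, within about 1 mm by the wrist camera. The arm touches nothing, and it took about 19 s of the 67 s allowed.

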